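Weed out the tin with the stiff lid

TASK

Check the hinged lids of the two tins on the sloping stand, the left one first and then the right: raise each lid about half open (some 45 degrees) and let go of it there. The tin whose lid drops shut by itself is good and stays in its place on the stand; the one whose lid stays up is stiff, so shut it and set that tin down gently, upright, on the chopping board. Leave the two food cans where they are.

Things in the scene. Friction and masses are not known exactly. Their poses are not given: they have to be found in the camera images.
- tin_a_mid (a point): slim plain aluminium tin, 120 long x 60 wide x 41 mm high (fingers across the 60 mm width), about 0.65 kg, lying on the sloping stand with its long side up the slope; the two tins look alike and either may lie left or right. This point is the tin's centre, 21 mm above its underside. Axes: x along its length towards the hinge end (up the slope), y across its width, z out through the lid.
- tin_a_grip (a point): Centre of the black block handle on the lid of tin_a, near the low end, away from the hinge: 24 mm long, 16 mm wide (pinch it across y), 18 mm high; this point lies 9 mm above the lid's top face. Same axes as the lid: x towards the hinge, z out of the lid. The hinge axis runs along y, 103 mm from this point along +x and 16 mm below it along -z; the lid is 120 x 60 mm. With the lid shut this point is 43 mm behind the tin's centre along the tin's x and 30 mm above it.
- tin_a_lid (a joint): Lid angle of tin_a: 0 shut, grows as the lid is raised, stop at 1.4. Raising takes 0.5 to 1.5 N at the handle. A free lid drops shut within half a second when let go; a stiff one stays at the angle where it is left, and has to be pushed or carried down to close it. Which tin is the stiff one has to be found out.
- tin_a: The same tin tin_a; origin at the centre of its underside, axes as its centre point's.
- tin_b_mid (a point): slim plain aluminium tin, 120 long x 60 wide x 41 mm high (fingers across the 60 mm width), about 0.65 kg, lying on the sloping stand with its long side up the slope; the two tins look alike and either may lie left or right. This point is the tin's centre, 21 mm above its underside. Axes: x along its length towards the hinge end (up the slope), y across its width, z out through the lid.
- tin_b_grip (a point): Centre of the black block handle on the lid of tin_b, near the low end, away from the hinge: 24 mm long, 16 mm wide (pinch it across y), 18 mm high; this point lies 9 mm above the lid's top face. Same axes as the lid: x towards the hinge, z out of the lid. The hinge axis runs along y, 103 mm from this point along +x and 16 mm below it along -z; the lid is 120 x 60 mm. With the lid shut this point is 43 mm behind the tin's centre along the tin's x and 30 mm above it.
- tin_b_lid (a joint): Lid angle of tin_b: 0 shut, grows as the lid is raised, stop at 1.4. Raising takes 0.5 to 1.5 N at the handle. A free lid drops shut within half a second when let go; a stiff one stays at the angle where it is left, and has to be pushed or carried down to close it. Which tin is the stiff one has to be found out.
- tin_b: The same tin tin_b; origin at the centre of its underside, axes as its centre point's.
- stand: Fixed light wooden stand, 280 mm wide, 155 mm deep, 94 mm high, whose top board slopes 25 degrees, low edge towards the robot, with a low lip there; a tin lies on it at 75 mm to either side of its middle. Origin on the worktop under its middle; x horizontal, up the slope; y to the left.
- board: Fixed wooden chopping board lying on the worktop, 230 (x) x 330 (y) x 22 mm; origin at the centre of its underside, top face at z = +22 mm. Its +y half is free.
- tomato_can: Bystander: food can 75 mm across, 58 mm high, standing on the -y end of the board; origin at its underside.
- fish_can: Bystander: flat food can 86 mm across, 40 mm high, standing on the worktop in front of the stand; origin at its underside.

How it is judged:
On the way, in this order (a step that is already met when the one before it is completed fails the run):
1. the left tin's lid has been raised and let go while up (over 0.4 rad, no finger on the tin, tin on the slope) (((y of tin_a_mid in the frame of stand above 0 m and angle between tin_a_mid's own z axis and vertical above 0.4 rad and value of joint tin_a_lid above 0.4 rad and contact force between the fingers and tin_a below 0.05 N) or (y of tin_b_mid in the frame of stand above 0 m and angle between tin_b_mid's own z axis and vertical above 0.4 rad and value of joint tin_b_lid above 0.4 rad and contact force between the fingers and tin_b below 0.05 N))), for 0.03 s.
2. the right tin's lid has been raised and let go while up (over 0.4 rad, no finger on the tin, tin on the slope) (((y of tin_a_mid in the frame of stand below 0 m and angle between tin_a_mid's own z axis and vertical above 0.4 rad and value of joint tin_a_lid above 0.4 rad and contact force between the fingers and tin_a below 0.05 N) or (y of tin_b_mid in the frame of stand below 0 m and angle between tin_b_mid's own z axis and vertical above 0.4 rad and value of joint tin_b_lid above 0.4 rad and contact force between the fingers and tin_b below 0.05 N))), for 0.03 s.
At the end, for the whole second after the job is handed in: The tin with the free lid lies on the stand within 30 mm of where it was, lid shut (under 0.08 rad); the stiff tin stands upright (within 0.1 rad) on the chopping board's top, its centre at least 30 mm inside every edge, lid shut (under 0.08 rad), at rest (value of joint each of tin_a_lid, tin_b_lid below 0.08 rad and distance of tin_a_mid from where it was at the start of the episode below 0.03 m and angle between tin_b_mid's own z axis and vertical below 0.1 rad and x of tin_b_mid in the frame of board between -0.085 and 0.085 m and y of tin_b_mid in the frame of board between -0.135 and 0.135 m and z of tin_b_mid in the frame of board between 0.038 and 0.048 m and linear speed of each of tin_b, tin_a below 0.02 m/s); the robot touches nothing.
It fails at once if a food can was moved by more than 30 mm (distance of any of tomato_can, fish_can from where it was at the start of the episode above 0.03 m).
It fails at once if the stiff tin was dropped or banged on the board (over 60 N) (contact force between tin_b and board above 60 N).
It also fails if it takes over 72 s, if anything falls off the work surface, if the arm or the gripper's body presses on something with over 40 N, if the wrist force passes 120 N, or if a joint passes its speed limit or range.

ROBOT

A 6-joint arm with a two-finger parallel gripper is mounted at the origin on a cart in front of the work surface, level with it; the furniture and walls round the work are solid. World frame = base frame: x ahead of the robot, y to its left, z up, the work surface at z = 0. Lengths are in m, angles in rad, forces in N, time in s.
With the tool pointing down it reaches from about 0.425 to 0.95 m from the base axis. Payload 3.5 kg.
Tool frame: the origin (TCP) lies at the very end of the fingers, on their centre line; the grasp point (between the pads) lies 19 mm behind it; z points along the fingers, y is the line along which they close (so a half turn about z gives the same grasp; the last joint's range is limited). The gripper opens to 85 mm and grips with 20 to 120 N. Pads are 22 mm wide; open, the fingers measure 114 mm over their backs; the gripper's body (76 mm by 85 mm) begins 54 mm behind the grasp point. The pads swing forward as they close: fully open they stand 13 mm farther back than shut.
Start: joints at [-1.345, 0.286, 1.577, -0, 1.279, -0.15], TCP at [0.248, -0.628, 0.231] pointing down, gripper open.
Joint ranges: [-2.77, 2.77], [-0.9, 2.22], [0.21, 2.48], [-1.53, 4.67], [0.24, 2.81], [-2.84, 2.84]. Speed limits (rad/s): [2.79, 2.79, 3.14, 3.14, 3.14, 3.14].

INTERFACE

Orientations are given as a unit quaternion [x, y, z, w].
In Python, from plant import ctrl gives the robot as it stands.
- The arm moves only by the tool carry_out, never from a script. Its argument "deltas" is one flat list of numbers, 6 for each row, row after row: the shift along the tool's x, y, z in m, then the turn, a rotation vector about the tool's x, y, z in rad. A call has 1 to 5 rows; each row is the pose to reach, as a shift and turn from the pose commanded when the call began, along the tool's axes at that moment; what a row does not reach only later rows make up. A row lasts 1/8 s, in which the tool goes at most 62.5 mm and 10.7 degrees, less where a joint would pass 70% of its speed; a pose out of reach is approached as far as the arm can. A call with a gripper value outside its range is refused whole. "grip" is the opening in per cent of the stroke, from 0 (shut) to 100 (fully open), set as the call begins (left out, the last holds). The fingers move at their own pace and stop on an object; "grip_force" is the grip in N (left out, the last holds). Time passes only in rows, so rows that repeat a pose let the fingers close. It gives the time, the measured TCP pose, the force, the opening and the grip force at its end, in the units of the state.
- ctrl.get_state(): the state, without advancing time (a new reading comes with each control period).
- ctrl.read_camera(name): name is "side" or "top" or "wrist"; returns (picture, depth): 400x640x3 uint8, red, green, blue; 400x640 float32, m along the optical axis (not along the pixel's ray), 0 where there is no reading.
- ctrl.camera_model(name): a dict with "intrinsics" (3x3 intrinsics, pixels), "extrinsics" (4x4, takes a point from world to camera coordinates); the wrist camera has in their place "hand_eye" (4x4, takes a point from camera to tool coordinates, whose origin is the TCP and whose axes are the flange's). Camera axes: x right, y down, z forward; pixel columns grow to the right and rows downward; lengths in m; the calibration is good to about 2 mm. A picture is of the moment at which its call begins: read the wrist's pose just before it. camera_model takes no time and is no camera call.
- ctrl.sign_off(): hands the job in; it is judged then, once.
Trained networks look in the newest picture that a camera, given by its name, has taken for a name from the list of things; names that differ only in an ending like _2 or _b are one class to them, and where a whole thing is asked for, a point or a joint stands for the part that bears it (a point fixed in the world has none). Each returns a list of dicts, best first, with "score" (0 to 1); they miss things now and then, are a little off and sometimes report something else, mostly with a low value. They report only what shows in the picture. A call takes as long as a camera call.
- ctrl.find_in(camera, query): "uv" ([column, row] in pixels, amid what is visible of it).
The state is a dict: "time": time; "qpos": joint angles; "dq": joint speeds; "joint_efforts": joint torques, N m; "eef_pos": TCP position; "tcp_rot": TCP orientation; "contact_force": force on the tool from outside, world axes, zero at the start; "wrist_torque": the same for the moment, N m; "opening": opening from 0.0 (shut) to 1.0 (fully open); "finger_force": force on a finger pad.
Only numpy, scipy, OpenCV 4.12 (cv2) and the standard library are available. Lean on these libraries where they do the work, as an engineer would, in place of code of your own. Each camera call takes 0.05 s, during which the arm holds its last target. There are 200 camera calls.

## Working session

There is one attempt and no reset: what is moved stays moved. The work goes in short steps, Python scripts to look and compute and a tool call to move; the robot and the scene stay as the last step left them, time stands still between calls to the robot, and variables do not carry over. Pictures are saved under pics/ and viewed, at most 13 in all, crops included, and the job is handed in when it is done.

Besides the shell and the picture viewer there is one more tool, called after "Call:" as name(argument=value, ...), one argument or row to a line, values as JSON. carry_out: Moves the arm, as the interface text tells. Its arguments: {"type":"object","properties":{"deltas":{"type":"array"},"grip":{"type":"number"},"grip_force":{"type":"number"}},"required":["deltas"]}

```bash
mkdir -p pics; ls
cat > h.py <<'E'
from plant import ctrl
import numpy as np, cv2
from scipy.spatial.transform import Rotation as R
def T():
    s=ctrl.get_state(); M=np.eye(4); M[:3,:3]=R.from_quat(s["tcp_rot"]).as_matrix(); M[:3,3]=s["eef_pos"]; return M
def look(cam):
    t=T(); p,d=ctrl.read_camera(cam); m=ctrl.camera_model(cam)
    W=t@np.array(m["hand_eye"]) if cam=="wrist" else np.linalg.inv(np.array(m["extrinsics"]))
    K=np.array(m["intrinsics"]); v,u=np.mgrid[:400,:640]
    P=np.stack([(u-K[0,2])/K[0,0]*d,(v-K[1,2])/K[1,1]*d,d],-1)@W[:3,:3].T+W[:3,3]
    P[d==0]=np.nan
    return p,d,P
def save(p,n): cv2.imwrite("pics/"+n,cv2.cvtColor(p,cv2.COLOR_RGB2BGR))
E
python3 - <<'E'
from h import *
np.set_printoptions(precision=4,suppress=True)
s=ctrl.get_state();print(s)
for c in("top","side"):
    p,d,P=look(c); save(p,c+"0.png")
    for q in("tin_a_mid","tin_a_grip","stand","board","tomato_can","fish_can"):
        for r in ctrl.find_in(c,q)[:3]:
            u,v=map(int,r["uv"]); print(c,q,r["score"],u,v,P[v,u])
E
```

```text
pics
{'time': 0.0, 'qpos': array([-1.345 ,  0.2872,  1.5782, -0.    ,  1.2786, -0.15  ]), 'dq': array([ 0.0016,  0.0004, -0.0005, -0.0007,  0.0016,  0.0003]), 'joint_efforts': array([ -0.001 , -40.5989, -29.2625,  -0.0002,   0.0059,   0.    ]), 'eef_pos': array([ 0.2476, -0.6272,  0.2299]), 'tcp_rot': array([ 0.9824,  0.1868, -0.0001, -0.0012]), 'contact_force': array([ 0.4369, -0.4402,  0.2182]), 'wrist_torque': array([-0.0122,  0.046 ,  0.0393]), 'finger_force': 0.0, 'opening': 1.0051863600812405}
top tin_a_mid 0.57 258 183 [0.5953 0.0738 0.0964]
top tin_a_grip 0.67 255 186 [0.586  0.0838 0.0917]
top stand 0.77 238 172 [0.6335 0.1456 0.0686]
top stand 0.7 258 181 [0.6013 0.0737 0.0986]
top board 0.9 387 239 [ 0.4304 -0.3508  0.0196]
top tomato_can 0.65 430 253 [ 0.3902 -0.4775  0.0759]
top fish_can 0.86 273 253 [0.3738 0.0256 0.0336]
side tin_a_mid 0.91 326 160 [0.5979 0.0789 0.1008]
side tin_a_grip 0.72 324 159 [0.5962 0.0935 0.0972]
side stand 0.71 337 167 [0.6293 0.0521 0.0798]
side stand 0.68 337 303 [ 0.3794 -0.5231  0.0767]
side board 0.69 325 159 [0.5971 0.0862 0.101 ]
side board 0.65 334 278 [ 0.428  -0.3929  0.0219]
side tomato_can 0.57 338 303 [ 0.3825 -0.5221  0.0743]
```

View pics/top0.png

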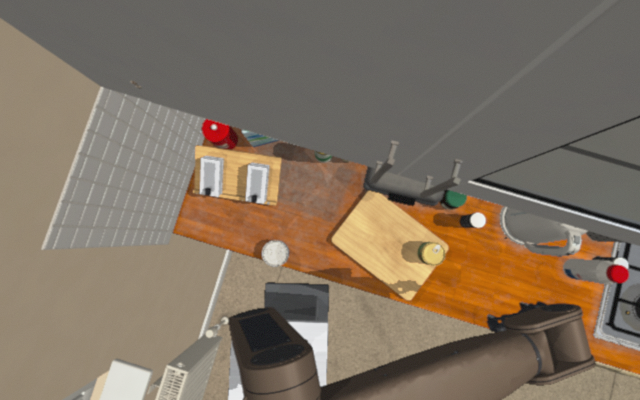

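View pics/side0.png

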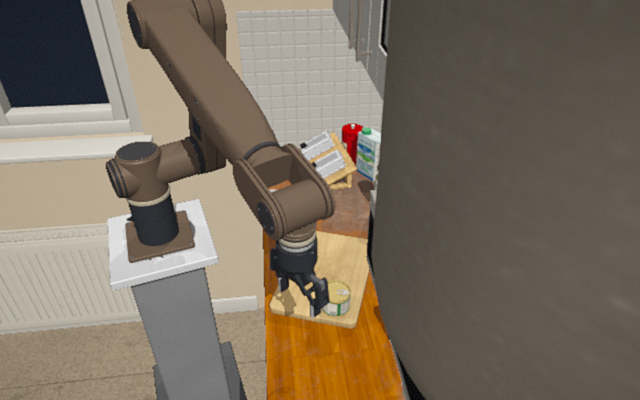

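The top view shows the tins at about (211,177) and (257,182), with dark handles at their lower ends. The board is at (390,245), the tomato can at (430,253) and the fish can at (274,252). The side view confirms the stand slopes towards the robot.

Run:
```python
from h import *
np.set_printoptions(precision=4,suppress=True)
p,d,P=look("top")
m=ctrl.camera_model("top");print(np.linalg.inv(np.array(m["extrinsics"])))
# stand top: fit plane ransac in crop
sub=P[145:208,192:284].reshape(-1,3); col=p[145:208,192:284].reshape(-1,3).astype(int)
sat=col.max(1)-col.min(1)
ok=np.isfinite(sub[:,0])&(sub[:,2]>0.02)&(sub[:,2]<0.2)
wood=ok&(sat>50); tin=ok&(sat<30)
W=sub[wood]; rng=np.random.default_rng(0);best=(0,)
for _ in range(500):
    a=W[rng.choice(len(W),3,False)]; n=np.cross(a[1]-a[0],a[2]-a[0]); l=np.linalg.norm(n)
    if l<1e-5: continue
    n/=l*np.sign(n[2]); 
    if abs(np.degrees(np.arccos(n[2]))-25)>6: continue
    c=(abs((W-a[0])@n)<.004).sum()
    if c>best[0]: best=(c,n,a[0])
c,n,a=best; I=W[abs((W-a)@n)<.004]; cen=I.mean(0); n=np.linalg.svd(I-cen)[2][2]; n*=np.sign(n[2])
print(len(W),c,n,np.degrees(np.arccos(n[2])),"yaw up",np.degrees(np.arctan2(-n[1],-n[0])),cen)
X=sub[tin]; h=(X-cen)@n; X=X[(h>.03)&(h<.055)]; 
lab=X[:,1]>0.145
for k in(0,1):
    Y=X[lab==k]; 
    r=cv2.minAreaRect(Y[:,:2].astype(np.float32)); print(k,len(Y),Y.mean(0),r, ((Y-cen)@n).mean())
# board
bm=np.isfinite(P[...,0])&(abs(P[...,2]-.022)<.006); bm[:185]=0;bm[:,:325]=0;bm[:,455:]=0;bm[305:]=0
B=P[bm][:,:2].astype(np.float32); print("board",len(B),cv2.minAreaRect(B))
```

```text
[[ 0.0289 -0.9956  0.0892  0.4315]
 [-0.9996 -0.0288  0.0024 -0.1327]
 [ 0.0001 -0.0893 -0.996   1.2312]
 [ 0.      0.      0.      1.    ]]
2351 1967 [-0.4155  0.0526  0.9081] 24.762180656969388 yaw up -7.217248542316172 [0.6397 0.1431 0.0678]
0 681 [0.5958 0.0801 0.0977] ((0.593877911567688, 0.08159248530864716), (0.06009601429104805, 0.1144687607884407), 82.82707977294922) 0.042135135112132675
1 701 [0.6141 0.228  0.0974] ((0.6121716499328613, 0.23040646314620972), (0.06102116405963898, 0.11532629281282425), 83.06851196289062) 0.0420509740198688
board 6148 ((0.4618510901927948, -0.3802458643913269), (0.3486192226409912, 0.3284841775894165), 53.87013244628906)
```

```bash
cat >> h.py <<'E'
np.set_printoptions(precision=4,suppress=True)
def pose(pos,yaw,tilt=0,syaw=-7.2):
    """tool x at yaw (deg); tilt forward (deg) about the slope's y axis"""
    c,s=np.cos(np.radians(yaw)),np.sin(np.radians(yaw))
    R0=np.array([[c,s,0],[s,-c,0],[0,0,-1]])
    a=np.radians(syaw+90); M=np.eye(4)
    M[:3,:3]=R.from_rotvec(-np.radians(tilt)*np.array([np.cos(a),np.sin(a),0])).as_matrix()@R0
    M[:3,3]=pos; return M
def rows(*poses,start=None):
    t=np.linalg.inv(T() if start is None else start)
    for M in poses:
        D=t@M; print(np.r_[D[:3,3].round(4),R.from_matrix(D[:3,:3]).as_rotvec().round(3)].tolist())
E
python3 - <<'E'
from h import *
m=ctrl.camera_model("wrist");print(np.array(m["hand_eye"]),np.array(m["intrinsics"]))
p,d,P=look("top")
for u,v in((374,193),(445,243),(407,297),(334,240)): print(u,v,P[v,u])
bm=np.isfinite(P[...,0])&(abs(P[...,2]-.022)<.007)&(p[...,0]>150)&(p[...,1]>110)
bm[:185]=0;bm[:,:325]=0;bm[:,455:]=0;bm[305:]=0
n,l,st,c=cv2.connectedComponentsWithStats(bm.astype(np.uint8)); k=1+st[1:,4].argmax()
print(st[k],cv2.minAreaRect(P[l==k][:,:2].astype(np.float32)))
rows(pose([.42,-.3,.3],-7),pose([.42,-.3,.3],173))
E
```

```text
[[-0.0004 -0.9645 -0.2641  0.068 ]
 [ 1.     -0.0006  0.0006 -0.0007]
 [-0.0007 -0.2641  0.9645 -0.1422]
 [ 0.      0.      0.      1.    ]] [[276.9372   0.     320.6122]
 [  0.     276.9372 198.8053]
 [  0.       0.       1.    ]]
374 193 [ 0.5836 -0.305   0.0197]
445 243 [ 0.4227 -0.5426  0.0246]
407 297 [ 0.2433 -0.4175  0.0259]
334 240 [ 0.422  -0.1741  0.0223]
[ 332  191  116  109 5857] ((0.4164663553237915, -0.35885515809059143), (0.3303666412830353, 0.22990845143795013), 53.881839752197266)
[0.2806, -0.2418, -0.0686, -0.0, -0.0, 0.498]
[0.2806, -0.2418, -0.0686, 0.0, -0.0, -2.644]
```

Call:
carry_out(
  deltas=[0.28, -0.24, -0.07, 0, 0, 0.498, 0.28, -0.24, -0.07, 0, 0, 0.498, 0.28, -0.24, -0.07, 0, 0, 0.498, 0.28, -0.24, -0.07, 0, 0, 0.498, 0.28, -0.24, -0.07, 0, 0, 0.498],
  grip=60,
  grip_force=25,
)

```text
time: 1.42
eef_pos: [0.3919, -0.3546, 0.2902]
tcp_rot: [0.998, -0.061, 0.0, 0.0]
contact_force: [0.7, -0.6, -0.0]
opening: 0.601
finger_force: 0.0
```

Run:
```python
from h import *
print(T(),ctrl.get_state()["qpos"],ctrl.get_state()["time"]); rows(pose([.56,.235,.28],-7.2,0))
```

```text
[[ 0.9925 -0.1223  0.0007  0.3919]
 [-0.1223 -0.9925 -0.0005 -0.3546]
 [ 0.0007  0.0004 -1.      0.2902]
 [ 0.      0.      0.      1.    ]] [-0.9277 -0.0821  1.8679  0.0002  1.355   0.7656] 1.425
[0.0947, -0.6058, 0.01, 0.0, -0.001, 0.003]
```

Call:
carry_out(
  deltas=[0.095, -0.606, 0.01, 0, 0, 0, 0.095, -0.606, 0.01, 0, 0, 0, 0.095, -0.606, 0.01, 0, 0, 0, 0.095, -0.606, 0.01, 0, 0, 0, 0.095, -0.606, 0.01, 0, 0, 0],
)

```text
time: 2.05
eef_pos: [0.4772, -0.054, 0.285]
tcp_rot: [0.998, -0.061, 0.001, 0.0]
contact_force: [-0.3, 0.0, -0.2]
opening: 0.605
finger_force: 0.0
```

Run:
```python
from h import *
print(T(),ctrl.get_state()["qpos"],ctrl.get_state()["time"]); rows(pose([.56,.235,.28],-7.2,0))
```

```text
[[ 0.9925 -0.1221  0.0014  0.4772]
 [-0.1221 -0.9925 -0.0005 -0.054 ]
 [ 0.0015  0.0003 -1.      0.285 ]
 [ 0.      0.      0.      1.    ]] [-0.3244 -0.1959  1.9786 -0.      1.3574  1.3688] 2.05
[0.0469, -0.2969, 0.0049, 0.0, -0.001, 0.003]
```

Call:
carry_out(
  deltas=[0.047, -0.297, 0.005, 0, 0, 0, 0.047, -0.297, 0.005, 0, 0, 0, 0.047, -0.297, 0.005, 0, 0, 0, 0.047, -0.297, 0.005, 0, 0, 0, 0.047, -0.297, 0.005, 0, 0, 0],
)

```text
time: 2.68
eef_pos: [0.56, 0.2356, 0.2797]
tcp_rot: [0.998, -0.06, 0.0, -0.0]
contact_force: [0.8, -1.1, -0.1]
opening: 0.602
finger_force: 0.0
```

Run:
```python
from h import *
print(T(),ctrl.get_state()["qpos"],ctrl.get_state()["time"])
p,d,P=look("wrist"); save(p,"w1.png")
for q in ("tin_a_grip","tin_a_mid"):
  for r in ctrl.find_in("wrist",q)[:4]:
    u,v=map(int,r["uv"]); print(q,r["score"],u,v,P[v,u])
```

```text
[[ 0.9927 -0.1206  0.0006  0.56  ]
 [-0.1206 -0.9927  0.0001  0.2356]
 [ 0.0006 -0.0002 -1.      0.2797]
 [ 0.      0.      0.      1.    ]] [ 0.2314  0.1053  1.6978 -0.      1.3378  1.9231] 2.675
tin_a_grip 0.68 447 128 [0.6047 0.0878 0.1001]
tin_a_mid 0.93 444 122 [0.6119 0.0928 0.104 ]
```

View pics/w1.png

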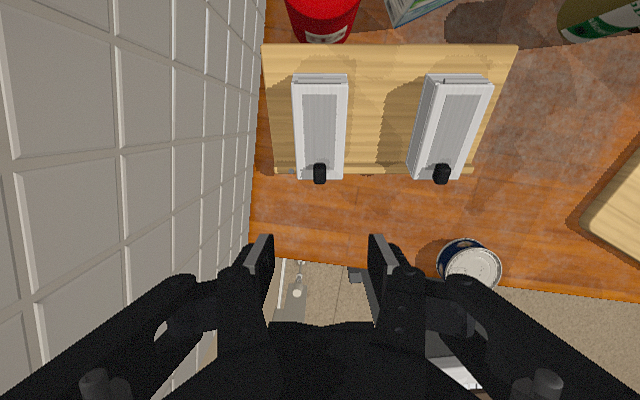

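The wrist view shows both tins lying with their handles low, at (320,173) and (441,174). A tiled wall stands to the left of the left tin.

Run:
```python
from h import *
p,d,P=look("wrist")
g=p.max(-1)
for x0,x1,t in((290,345,"L"),(405,500,"R")):
    b=(g[155:195,x0:x1]<60); Q=P[155:195,x0:x1]
    n,l,st,c=cv2.connectedComponentsWithStats(b.astype(np.uint8)); k=1+st[1:,4].argmax()
    H=Q[l==k]; H=H[np.isfinite(H[:,0])]
    zt=H[:,2]; top=H[zt>np.percentile(zt,60)]
    print(t,st[k],H.mean(0),H.min(0),H.max(0),top.mean(0))
    # tin lid
    S=P[70:190,x0:x1].reshape(-1,3);C=p[70:190,x0:x1].reshape(-1,3).astype(int)
    n=np.array([-.4193,.053,.9063]); h=(S-[.6397,.1431,.0678])@n
    ok=(h>.034)&(h<.05)&(C.max(1)-C.min(1)<25)&(C.min(1)>80)
    Y=S[ok]; print(cv2.minAreaRect(Y[:,:2].astype(np.float32)),np.median(h[ok]))
print("wall",P[200,100],P[100,60],P[200,200])
```

```text
L [ 23   8  13  21 256] [0.5696 0.237  0.092 ] [0.5558 0.2287 0.0845] [0.5813 0.2454 0.0973] [0.5727 0.2368 0.0948]
((0.6153085827827454, 0.2316158413887024), (0.05951021984219551, 0.11421730369329453), 83.10013580322266) 0.04110942782510012
R [ 27   8  19  21 312] [0.5517 0.0909 0.091 ] [0.5381 0.0816 0.0778] [0.5633 0.0979 0.0977] [0.5537 0.0891 0.0947]
((0.596480667591095, 0.08313805609941483), (0.060378752648830414, 0.11457070708274841), 82.9948501586914) 0.04088972329906485
wall [0.6056 0.3303 0.3017] [0.6457 0.3189 0.3173] [0.5756 0.339  0.1912]
```

Run:
```python
from h import *
rows(pose([.566,.2365,.13],-7.2,12),pose([.572,.2365,.086],-7.2,12))
```

```text
[0.0061, -0.0036, 0.1492, 0.0, 0.21, 0.005]
[0.0121, -0.0043, 0.1932, 0.0, 0.21, 0.005]
```

Call:
carry_out(
  deltas=[0.002, -0.001, 0.05, 0, 0.08, 0.005, 0.004, -0.003, 0.1, 0, 0.16, 0.005, 0.006, -0.0035, 0.149, 0, 0.21, 0.005, 0.009, -0.004, 0.172, 0, 0.21, 0.005, 0.012, -0.004, 0.193, 0, 0.21, 0.005],
  grip=50,
)

```text
time: 3.5
eef_pos: [0.5717, 0.2338, 0.0855]
tcp_rot: [0.992, -0.064, 0.104, 0.007]
contact_force: [0.3, -0.4, 0.0]
opening: 0.496
finger_force: 0.0
```

Run:
```python
from h import *
print(T(),ctrl.get_state()["contact_force"])
p,d,P=look("wrist"); save(p[:,150:500],"w2.png"); rows(pose([.572,.2365,.086],-7.2,12))
```

```text
[[ 0.9701 -0.1286  0.2059  0.5717]
 [-0.1257 -0.9917 -0.0269  0.2338]
 [ 0.2077  0.0002 -0.9782  0.0855]
 [ 0.      0.      0.      1.    ]] [ 0.2773 -0.4465  0.0017]
[0.0019, -0.0035, -0.0031, 0.003, 0.005, -0.003]
```

View pics/w2.png

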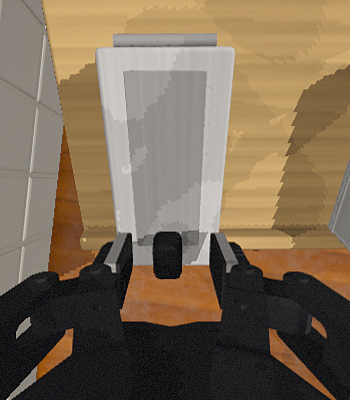

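The handle at (167,255) in the crop sits centred between the open fingers, so I close on it.

Call:
carry_out(
  deltas=[0, -0.002, -0.002, 0, 0, 0, 0, -0.002, -0.002, 0, 0, 0, 0, -0.002, -0.002, 0, 0, 0, 0, -0.002, -0.002, 0, 0, 0],
  grip=0,
  grip_force=20,
)

```text
time: 4.05
eef_pos: [0.5726, 0.2371, 0.0898]
tcp_rot: [0.992, -0.063, 0.105, 0.007]
contact_force: [-1.4, -5.4, 3.3]
opening: 0.174
finger_force: 23.8
```

```bash
cat >> h.py <<'E'
def arc(hinge,lid,dtool,k=5,first=0):
    """rows that swing the TCP about the hinge from here: lid deg and tool deg, in k steps"""
    t=T(); a=np.radians(-7.2+90); ax=np.array([np.cos(a),np.sin(a),0]); out=[]
    for i in range(1,k+1):
        M=t.copy(); hp=np.array(hinge)
        M[:3,3]=hp+R.from_rotvec(ax*np.radians(lid*i/k)).as_matrix()@(t[:3,3]-hp)
        M[:3,:3]=R.from_rotvec(ax*np.radians(dtool*i/k)).as_matrix()@t[:3,:3]; out.append(M)
    rows(*out,start=t)
E
python3 - <<'E'
from h import *
s=ctrl.get_state();print(T(),s["contact_force"],s["opening"],s["qpos"],s["finger_force"])
# opening rotation sign: handle (toward -x of hinge) must rise -> +rotation about +y(left)
arc([.6703,.224,.1165],22,-18); arc([.6703,.224,.1165],22,18)
E
```

```text
[[ 0.9699 -0.1268  0.2081  0.5726]
 [-0.1239 -0.9919 -0.0269  0.2371]
 [ 0.2098  0.0004 -0.9777  0.0898]
 [ 0.      0.      0.      1.    ]] [-1.4038 -5.4298  3.3037] 0.17428737309575698 [ 0.2615  0.235   1.9299 -0.1133  0.7839  2.0319] 23.763582408428192
[-0.0001, 0.0, -0.0078, 0.0, 0.063, 0.0]
[0.0004, 0.0, -0.0157, 0.0, 0.126, 0.0]
[0.0015, 0.0, -0.0234, 0.0, 0.188, 0.0]
[0.0031, 0.0, -0.0311, 0.0, 0.251, 0.0]
[0.0054, 0.0, -0.0386, 0.0, 0.314, 0.0]
[-0.0001, 0.0, -0.0078, -0.0, -0.063, -0.0]
[0.0004, 0.0, -0.0157, -0.0, -0.126, -0.0]
[0.0015, 0.0, -0.0234, -0.0, -0.188, -0.0]
[0.0031, 0.0, -0.0311, -0.0, -0.251, -0.0]
[0.0054, 0.0, -0.0386, -0.0, -0.314, -0.0]
```

Call:
carry_out(
  deltas=[0, 0, -0.0078, 0, -0.056, 0, 0.0004, 0, -0.0157, 0, -0.112, 0, 0.0015, 0, -0.0234, 0, -0.168, 0, 0.003, 0, -0.031, 0, -0.223, 0, 0.0054, 0, -0.0386, 0, -0.279, 0],
)

```text
time: 4.68
eef_pos: [0.5701, 0.238, 0.1273]
tcp_rot: [0.997, -0.063, -0.034, -0.003]
contact_force: [2.8, -2.1, -3.7]
opening: 0.174
finger_force: 22.9
```

Run:
```python
from h import *
s=ctrl.get_state();print(T(),s["contact_force"],s["opening"],s["qpos"],s["finger_force"])
p,d,P=look("wrist"); save(p[:,150:500],"w3.png")
arc([.6703,.224,.1165],24,18)
```

```text
[[ 0.9897 -0.1266 -0.0672  0.5701]
 [-0.1263 -0.9919  0.0097  0.238 ]
 [-0.0679 -0.0011 -0.9977  0.1273]
 [ 0.      0.      0.      1.    ]] [ 2.8309 -2.1004 -3.6726] 0.17355177111216338 [0.2214 0.2957 1.766  0.0267 1.1435 1.9074] 22.893691956996918
[0.0008, -0.0, -0.0084, -0.0, -0.063, 0.0]
[0.0022, -0.0, -0.0168, -0.0, -0.126, 0.0]
[0.0044, -0.0001, -0.0249, -0.0, -0.188, 0.0]
[0.0073, -0.0001, -0.0329, -0.0, -0.251, 0.0]
[0.0108, -0.0001, -0.0406, -0.001, -0.314, 0.001]
```

View pics/w3.png

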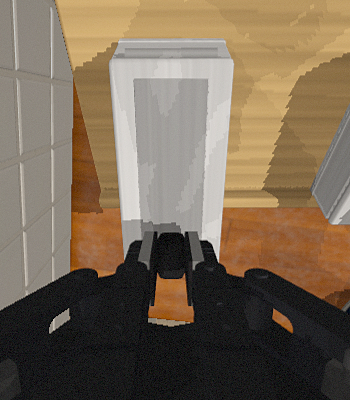

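The handle at (172,255) in the crop is held between the pads and the lid is coming up. The force is small, so I carry on.

Call:
carry_out(
  deltas=[0.0008, 0, -0.0084, 0, -0.063, 0, 0.0022, 0, -0.0168, 0, -0.126, 0, 0.0044, 0, -0.025, 0, -0.188, 0, 0.0073, 0, -0.033, 0, -0.251, 0, 0.0108, 0, -0.0406, 0, -0.314, 0],
)

```text
time: 5.35
eef_pos: [0.5831, 0.2366, 0.166]
tcp_rot: [0.98, -0.062, -0.19, -0.013]
contact_force: [2.8, 0.9, -4.2]
opening: 0.176
finger_force: 22.6
```

Run:
```python
from h import *
s=ctrl.get_state();print(T(),s["contact_force"],s["opening"],s["qpos"],s["finger_force"])
```

```text
[[ 0.9202 -0.1269 -0.3704  0.5831]
 [-0.1173 -0.9919  0.0485  0.2366]
 [-0.3735 -0.0012 -0.9276  0.166 ]
 [ 0.      0.      0.      1.    ]] [ 2.7916  0.8649 -4.1688] 0.17558738892060696 [0.1787 0.4349 1.5415 0.1139 1.5317 1.851 ] 22.5870019197464
```

Release now.

Call:
carry_out(
  deltas=[0, 0, 0, 0, 0, 0, 0, 0, 0, 0, 0, 0, 0, 0, 0, 0, 0, 0, 0, 0, 0, 0, 0, 0],
  grip=60,
)

```text
time: 5.85
eef_pos: [0.5824, 0.2365, 0.1674]
tcp_rot: [0.98, -0.062, -0.19, -0.012]
contact_force: [0.5, 0.4, -0.4]
opening: 0.599
finger_force: 0.0
```

Run:
```python
from h import *
p,d,P=look("wrist"); save(p[:,150:500],"w4.png")
```

```text
(no output)
```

View pics/w4.png

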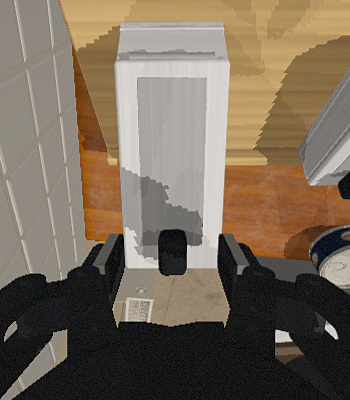

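The handle is still between the open fingers at (172,255), so the lid stayed up and the left tin is the stiff one. I re-grip and carry the lid down.

Call:
carry_out(
  deltas=[0, 0, 0, 0, 0, 0, 0, 0, 0, 0, 0, 0, 0, 0, 0, 0, 0, 0],
  grip=0,
)

```text
time: 6.28
eef_pos: [0.5826, 0.2359, 0.1671]
tcp_rot: [0.98, -0.062, -0.19, -0.012]
contact_force: [-0.7, -1.8, 0.9]
opening: 0.173
finger_force: 24.1
```

Run:
```python
from h import *
arc([.6703,.224,.1165],-24,-18)
```

```text
[-0.0008, 0.0, 0.0085, 0.0, 0.063, -0.0]
[-0.0009, 0.0, 0.017, 0.0, 0.126, -0.0]
[-0.0003, 0.0, 0.0256, 0.0, 0.188, -0.0]
[0.0011, 0.0, 0.034, 0.0, 0.251, -0.0]
[0.0031, 0.0, 0.0423, 0.0, 0.314, -0.0]
```

Call:
carry_out(
  deltas=[-0.0008, 0, 0.0085, 0, 0.063, 0, -0.0009, 0, 0.017, 0, 0.126, 0, -0.0003, 0, 0.0256, 0, 0.188, 0, 0.0011, 0, 0.034, 0, 0.251, 0, 0.0031, 0, 0.0423, 0, 0.314, 0],
)

```text
time: 6.9
eef_pos: [0.5683, 0.2375, 0.1268]
tcp_rot: [0.997, -0.063, -0.036, -0.002]
contact_force: [-4.5, -1.4, 3.3]
opening: 0.182
finger_force: 24.3
```

Run:
```python
from h import *
print(T()); arc([.6703,.224,.1165],-22,-16)
```

```text
[[ 0.9895 -0.1264 -0.0707  0.5683]
 [-0.1261 -0.992   0.0077  0.2375]
 [-0.0711  0.0013 -0.9975  0.1268]
 [ 0.      0.      0.      1.    ]]
[0.0001, -0.0, 0.0079, 0.0, 0.056, 0.0]
[0.0008, -0.0, 0.0158, 0.0, 0.112, 0.0]
[0.0021, -0.0, 0.0237, 0.0, 0.168, 0.0]
[0.0039, -0.0, 0.0314, 0.0, 0.223, 0.0]
[0.0064, -0.0001, 0.0389, 0.0, 0.279, 0.0]
```

Call:
carry_out(
  deltas=[0.0001, 0, 0.008, 0, 0.056, 0, 0.001, 0, 0.016, 0, 0.112, 0, 0.0021, 0, 0.0237, 0, 0.168, 0, 0.004, 0, 0.032, 0, 0.223, 0, 0.0065, 0, 0.041, 0, 0.279, 0],
)

```text
time: 7.52
eef_pos: [0.572, 0.2372, 0.0871]
tcp_rot: [0.993, -0.063, 0.103, 0.008]
contact_force: [-20.2, -5.5, 35.8]
opening: 0.172
finger_force: 29.2
```

Call:
carry_out(
  deltas=[0, 0, 0.001, 0, 0, 0, 0, 0, 0.001, 0, 0, 0],
)

```text
time: 7.78
eef_pos: [0.572, 0.2372, 0.0876]
tcp_rot: [0.993, -0.063, 0.102, 0.008]
contact_force: [-15.7, -4.9, 20.1]
opening: 0.178
finger_force: 27.9
```

Call:
carry_out(
  deltas=[0, 0, 0, 0, 0, 0, 0, 0, 0, 0, 0, 0, 0, 0, -0.03, 0, 0, 0, 0, 0, -0.07, 0, 0, 0, 0, 0, -0.12, 0, 0, 0],
  grip=55,
)

```text
time: 8.4
eef_pos: [0.548, 0.2402, 0.201]
tcp_rot: [0.993, -0.063, 0.103, 0.007]
contact_force: [-0.5, -0.0, 0.3]
opening: 0.546
finger_force: 0.0
```

```bash
cat > tins.py <<'E'
from h import *
p,d,P=look("wrist")
n=np.array([-.4193,.053,.9063]); h=(P-[.6397,.1431,.0678])@n
C=p.astype(int); sel=(h>.025)&(h<.07)&(C.max(-1)-C.min(-1)<25)&(C.min(-1)>80)&(P[...,1]<.28)
for t,k in(("L",P[...,1]>.15),("R",(P[...,1]<.15)&(P[...,1]>0))):
    Y=P[sel&k]
    if len(Y)<200: continue
    c=Y.mean(0); nn=np.linalg.svd(Y-c,full_matrices=False)[2][2]; nn*=np.sign(nn[2])
    print(t,len(Y),cv2.minAreaRect(Y[:,:2].astype(np.float32)),"h",np.median(h[sel&k]),"slope",np.degrees(np.arccos(nn[2])))
E
python3 - <<'E'
import tins
from tins import *
print(T())
# dark handle pixels above the lid plane
rows(pose([.547,.088,.16],-7.2,12),pose([.554,.088,.092],-7.2,12))
b=(p.max(-1)<60)&(h>.045)&(h<.065)&(abs(P[...,0]-.56)<.05)
for t,k in(("L",b&(P[...,1]>.2)&(P[...,1]<.27)),("R",b&(P[...,1]<.13)&(P[...,1]>.04))):
    if k.any(): print(t,k.sum(),np.median(P[k],0))
E
```

```text
L 8004 ((0.6145925521850586, 0.23279717564582825), (0.05985196307301521, 0.11432814598083496), 83.09017944335938) h 0.041218167350528856 slope 24.528867457908024
R 9304 ((0.5141723155975342, 0.06688860058784485), (0.29375559091567993, 0.08980634063482285), 11.656950950622559) h 0.04101308811318788 slope 24.360244682653345
[[ 0.968  -0.1263  0.2167  0.5511]
 [-0.1243 -0.992  -0.0227  0.2418]
 [ 0.2178 -0.0049 -0.976   0.2105]
 [ 0.      0.      0.      1.    ]]
[0.0041, 0.1534, 0.0519, -0.005, -0.01, -0.002]
[-0.0039, 0.1528, 0.1197, -0.005, -0.01, -0.002]
L 402 [0.5686 0.2386 0.0923]
R 524 [0.5505 0.0926 0.0912]
```

Left tin is shut again and in place. Next is the right tin.

Call:
carry_out(
  deltas=[0.004, 0.06, 0.01, 0, -0.01, 0, 0.004, 0.12, 0.03, 0, -0.01, 0, 0.004, 0.1525, 0.05, 0, -0.01, 0, 0.004, 0.1525, 0.05, 0, -0.01, 0],
  grip=55,
)

```text
time: 8.95
eef_pos: [0.5425, 0.0855, 0.1511]
tcp_rot: [0.993, -0.065, 0.097, 0.006]
contact_force: [-0.2, 0.4, -0.5]
opening: 0.549
finger_force: 0.0
```

Run:
```python
from tins import *
rows(pose([.5545,.0885,.0895],-7.2,12))
b=(p.max(-1)<60)&(h>.045)&(h<.065)&(abs(P[...,0]-.56)<.05)
k=b&(P[...,1]<.11)&(P[...,1]>.06); print(k.sum(),np.median(P[k],0)); Q=T(); q=(np.median(P[k],0)-Q[:3,3])@Q[:3,:3]; print("handle in tool",q)
print(T(),ctrl.get_state()["qpos"])
```

```text
L 13732 ((0.6146177649497986, 0.23269836604595184), (0.06201031431555748, 0.1144854873418808), 82.89756774902344) h 0.04106326154963447 slope 25.082787929099375
R 12252 ((0.5197663903236389, 0.0672566220164299), (0.2813631594181061, 0.08995148539543152), 11.41585922241211) h 0.04107508462677896 slope 23.831124585074203
[-0.0018, -0.0032, 0.0638, 0.0, 0.011, -0.004]
619 [0.5516 0.0883 0.0924]
handle in tool [-0.004  -0.0026  0.0604]
[[ 0.9722 -0.1293  0.1951  0.5434]
 [-0.127  -0.9916 -0.0247  0.0867]
 [ 0.1967 -0.0008 -0.9805  0.1525]
 [ 0.      0.      0.      1.    ]] [-0.0163 -0.0067  2.0651 -0.0277  0.8866  1.6997]
```

Call:
carry_out(
  deltas=[-0.001, -0.002, 0.032, 0, 0.01, -0.004, -0.002, -0.003, 0.063, 0, 0.01, -0.004, -0.002, -0.003, 0.063, 0, 0.01, -0.004],
)

```text
time: 9.38
eef_pos: [0.5534, 0.0904, 0.0894]
tcp_rot: [0.993, -0.06, 0.102, 0.006]
contact_force: [-0.2, -0.3, 0.8]
opening: 0.545
finger_force: 0.0
```

Call:
carry_out(
  deltas=[0, 0, 0, 0, 0, 0, 0, 0, 0, 0, 0, 0, 0, 0, 0, 0, 0, 0, 0, 0, 0, 0, 0, 0],
  grip=0,
)

```text
time: 9.88
eef_pos: [0.5557, 0.0885, 0.0935]
tcp_rot: [0.992, -0.061, 0.106, 0.007]
contact_force: [-3.6, -4.3, 6.7]
opening: 0.175
finger_force: 19.9
```

Run:
```python
from h import *
print(T()); arc([.653,.0755,.1165],23,17)
```

```text
[[ 0.9701 -0.1225  0.2094  0.5557]
 [-0.1194 -0.9925 -0.0274  0.0885]
 [ 0.2112  0.0015 -0.9775  0.0935]
 [ 0.      0.      0.      1.    ]]
[0.0002, 0.0, -0.0081, 0.0, -0.059, -0.0]
[0.001, 0.0, -0.0161, 0.0, -0.119, -0.0]
[0.0025, 0.0, -0.0241, 0.001, -0.178, -0.0]
[0.0046, 0.0, -0.0319, 0.001, -0.237, -0.0]
[0.0073, 0.0001, -0.0395, 0.001, -0.297, -0.0]
```

Call:
carry_out(
  deltas=[0, 0, -0.0081, 0, -0.059, 0, 0.001, 0, -0.016, 0, -0.119, 0, 0.0025, 0, -0.024, 0, -0.178, 0, 0.0046, 0, -0.032, 0, -0.237, 0, 0.0073, 0, -0.0395, 0, -0.297, 0],
)

```text
time: 10.5
eef_pos: [0.555, 0.0891, 0.1325]
tcp_rot: [0.997, -0.062, -0.042, -0.003]
contact_force: [2.4, -1.4, -2.6]
opening: 0.166
finger_force: 19.6
```

Run:
```python
from h import *
print(T(),ctrl.get_state()["contact_force"]); arc([.653,.0755,.1165],24,18)
```

```text
[[ 0.9889 -0.123  -0.0835  0.555 ]
 [-0.1226 -0.9924  0.0105  0.0891]
 [-0.0842 -0.0002 -0.9964  0.1325]
 [ 0.      0.      0.      1.    ]] [ 2.3802 -1.4186 -2.637 ]
[0.001, 0.0, -0.0083, 0.0, -0.063, -0.0]
[0.0027, 0.0, -0.0166, 0.0, -0.126, -0.0]
[0.005, 0.0, -0.0246, 0.0, -0.188, -0.0]
[0.0081, 0.0, -0.0325, 0.001, -0.251, -0.0]
[0.0118, 0.0, -0.04, 0.001, -0.314, -0.0]
```

Call:
carry_out(
  deltas=[0.001, 0, -0.0083, 0, -0.063, 0, 0.0027, 0, -0.0166, 0, -0.126, 0, 0.005, 0, -0.0246, 0, -0.188, 0, 0.008, 0, -0.0325, 0, -0.251, 0, 0.0118, 0, -0.04, 0, -0.314, 0],
)

```text
time: 11.12
eef_pos: [0.5696, 0.0877, 0.1703]
tcp_rot: [0.978, -0.06, -0.198, -0.013]
contact_force: [2.0, -0.5, -3.7]
opening: 0.169
finger_force: 19.5
```

Run:
```python
from h import *
print(T()[:3,3])
p,d,P=look("wrist"); save(p[:,150:500],"w5.png")
```

```text
[0.5696 0.0877 0.1703]
```

View pics/w5.png

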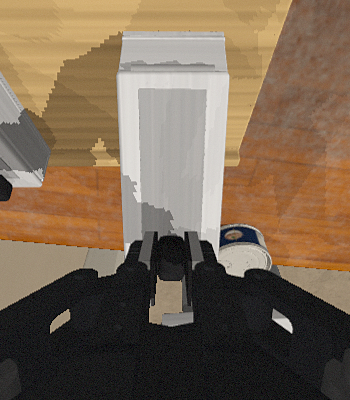

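The right tin's handle at (172,255) in the crop is still held and the lid is up about 45°. Releasing.

Call:
carry_out(
  deltas=[0, 0, 0, 0, 0, 0, 0, 0, 0, 0, 0, 0, 0, 0, 0, 0, 0, 0, 0, 0, 0, 0, 0, 0, 0, 0, 0, 0, 0, 0],
  grip=60,
)

```text
time: 11.8
eef_pos: [0.5686, 0.0875, 0.1705]
tcp_rot: [0.978, -0.06, -0.199, -0.012]
contact_force: [0.6, 0.6, -0.7]
opening: 0.601
finger_force: 0.0
```

Run:
```python
from tins import *
save(p[:,150:500],"w6.png"); rows(pose([.56,.16,.25],-7.2,0))
```

```text
L 13315 ((0.6149840354919434, 0.23212450742721558), (0.061236053705215454, 0.11502977460622787), 83.03076934814453) h 0.04067839937196002 slope 24.36880159409423
R 11981 ((0.38006991147994995, 0.05990960821509361), (0.11971383541822433, 0.5521212816238403), 89.91974639892578) h 0.040753723631121605 slope 23.96152809899847
[-0.0471, -0.0709, -0.0664, 0.001, 0.401, 0.002]
```

View pics/w6.png

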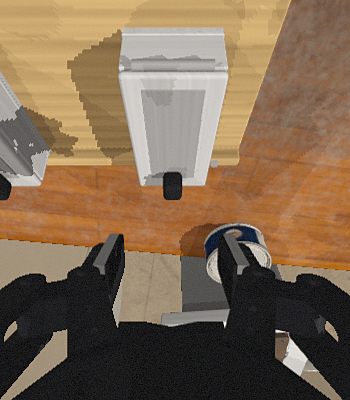

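The right lid has dropped shut, so that tin is good. The left tin is the stiff one and goes to the board.

Run:
```python
from h import *
rows(pose([.56,.16,.24],-7.2,0),pose([.575,.235,.20],-7.2,15))
```

```text
[-0.0432, -0.0709, -0.0572, 0.001, 0.401, 0.002]
[-0.0224, -0.1472, -0.0226, 0.0, 0.663, 0.002]
```

Call:
carry_out(
  deltas=[-0.02, -0.02, -0.03, 0, 0.15, 0, -0.0432, -0.07, -0.057, 0, 0.3, 0, -0.035, -0.12, -0.04, 0, 0.45, 0, -0.022, -0.147, -0.023, 0, 0.62, 0.002, -0.022, -0.147, -0.023, 0, 0.663, 0.002],
  grip=100,
)

```text
time: 12.48
eef_pos: [0.5727, 0.2367, 0.1976]
tcp_rot: [0.99, -0.06, 0.129, 0.009]
contact_force: [0.1, 0.0, -0.1]
opening: 0.998
finger_force: 0.0
```

Run:
```python
from tins import *
print(T(),ctrl.get_state()["qpos"])
rows(pose([.5935,.235,.1415],-7.2,25),pose([.6295,.2305,.0635],-7.2,25))
```

```text
L 7660 ((0.614818274974823, 0.23268812894821167), (0.059833452105522156, 0.114029660820961), 82.97966003417969) h 0.041227614461651504 slope 24.47112809803953
R 8446 ((0.5127405524253845, 0.06980618089437485), (0.29587095975875854, 0.08786021918058395), 10.388830184936523) h 0.04095392408437299 slope 24.508542030861893
[[ 0.959  -0.1219  0.2557  0.573 ]
 [-0.1174 -0.9925 -0.033   0.2361]
 [ 0.2578  0.0016 -0.9662  0.1983]
 [ 0.      0.      0.      1.    ]] [ 0.2677  0.0831  1.889  -0.1242  0.9318  2.0227]
[0.0052, -0.0015, 0.0602, 0.0, 0.176, 0.004]
[0.0201, -0.0016, 0.1449, 0.0, 0.176, 0.004]
```

Call:
carry_out(
  deltas=[0.003, -0.002, 0.03, 0, 0.1, 0.002, 0.0052, -0.0025, 0.06, 0, 0.176, 0.004, 0.0052, -0.0025, 0.06, 0, 0.176, 0.004, 0.012, -0.0025, 0.1, 0, 0.176, 0.004, 0.0155, -0.0025, 0.12, 0, 0.176, 0.004],
)

```text
time: 13.15
eef_pos: [0.623, 0.231, 0.089]
tcp_rot: [0.974, -0.064, 0.217, 0.014]
contact_force: [0.3, -0.1, 0.1]
opening: 1.0
finger_force: 0.0
```

Run:
```python
from h import *
print(T(),ctrl.get_state()["qpos"],ctrl.get_state()["contact_force"])
p,d,P=look("wrist"); save(p[:,150:500],"w7.png")
rows(pose([.6295,.231,.0635],-7.2,25))
```

```text
[[ 0.8979 -0.1297  0.4207  0.623 ]
 [-0.1179 -0.9916 -0.054   0.231 ]
 [ 0.4241 -0.0011 -0.9056  0.089 ]
 [ 0.      0.      0.      1.    ]] [ 0.2638  0.2588  1.9417 -0.3123  0.5545  2.199 ] [ 0.3459 -0.0995  0.1156]
[-0.0033, -0.0016, 0.0238, 0.002, 0.001, -0.004]
```

View pics/w7.png

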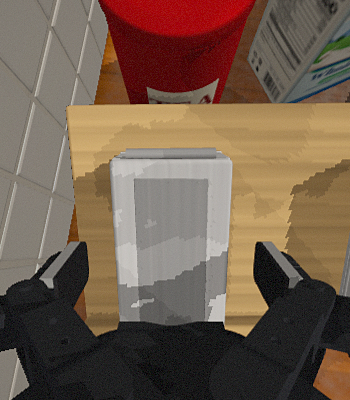

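The tin at x≈171 is centred between the fingers (inner faces at 88 and 255). I go down and grip.

Call:
carry_out(
  deltas=[-0.002, -0.001, 0.012, 0, 0, -0.004, -0.003, -0.0015, 0.0235, 0, 0, -0.004, -0.003, -0.0015, 0.0235, 0, 0, -0.004],
)

```text
time: 13.58
eef_pos: [0.6288, 0.2318, 0.0653]
tcp_rot: [0.974, -0.061, 0.216, 0.014]
contact_force: [-0.5, -0.1, 0.2]
opening: 0.998
finger_force: 0.0
```

Call:
carry_out(
  deltas=[0, 0, 0, 0, 0, 0, 0, 0, 0, 0, 0, 0, 0, 0, 0, 0, 0, 0, 0, 0, 0, 0, 0, 0, 0, 0, 0, 0, 0, 0],
  grip=0,
  grip_force=80,
)

```text
time: 14.2
eef_pos: [0.629, 0.2315, 0.0669]
tcp_rot: [0.974, -0.061, 0.217, 0.015]
contact_force: [-4.1, -2.9, 6.1]
opening: 0.694
finger_force: 88.3
```

Run:
```python
from h import *
t=T();print(t)
M=t.copy();M[:3,3]+=[-.012,0,.06]; rows(M)
rows(pose([.52,.16,.26],-7.2,0))
```

```text
[[ 0.8986 -0.1248  0.4207  0.629 ]
 [-0.112  -0.9922 -0.0551  0.2315]
 [ 0.4243  0.0024 -0.9055  0.0669]
 [ 0.      0.      0.      1.    ]]
[0.0147, 0.0016, -0.0594, -0.0, -0.0, -0.0]
[-0.008, 0.085, -0.2168, 0.002, -0.438, 0.001]
```

Call:
carry_out(
  deltas=[0, 0, -0.01, 0, 0, 0, 0, 0, -0.025, 0, 0, 0, 0, 0, -0.045, 0, 0, 0, 0, 0, -0.07, 0, 0, 0, 0, 0, -0.1, 0, 0, 0],
)

```text
time: 14.82
eef_pos: [0.5833, 0.2368, 0.153]
tcp_rot: [0.975, -0.061, 0.213, 0.015]
contact_force: [0.4, 0.3, -7.1]
opening: 0.687
finger_force: 89.0
```

Run:
```python
from h import *
s=ctrl.get_state();print(T()[:3,3],s["opening"],s["contact_force"],s["wrist_torque"])
rows(pose([.50,.14,.26],-7.2,0))
```

```text
[0.5833 0.2368 0.153 ] 0.6867098193158008 [ 0.45    0.2762 -7.131 ] [0.1112 0.6512 0.027 ]
[-0.0196, 0.1069, -0.1263, 0.003, -0.43, 0.0]
```

Call:
carry_out(
  deltas=[0, 0.01, -0.035, 0, -0.06, 0, -0.008, 0.035, -0.07, 0, -0.16, 0, -0.013, 0.065, -0.1, 0, -0.26, 0, -0.018, 0.09, -0.12, 0, -0.36, 0, -0.02, 0.107, -0.126, 0, -0.43, 0],
)

```text
time: 15.45
eef_pos: [0.5011, 0.1397, 0.2618]
tcp_rot: [0.998, -0.063, 0.003, 0.0]
contact_force: [-0.0, 0.1, -7.8]
opening: 0.686
finger_force: 89.0
```

Run:
```python
from h import *
s=ctrl.get_state();print(T(),s["opening"],s["qpos"])
rows(pose([.485,-.15,.25],-20,0,-20),pose([.458,-.302,.2],-36,0))
```

```text
[[ 0.9921 -0.125   0.0052  0.5011]
 [-0.125  -0.9922 -0.0007  0.1397]
 [ 0.0052  0.     -1.      0.2618]
 [ 0.      0.      0.      1.    ]] 0.686493015737898 [ 0.0772 -0.0853  1.9224 -0.0011  1.2993  1.7736]
[0.0201, 0.2895, 0.012, -0.001, -0.005, 0.224]
[0.0121, 0.4436, 0.0619, -0.001, -0.005, 0.503]
```

Call:
carry_out(
  deltas=[0.005, 0.04, 0.005, 0, 0, 0.04, 0.01, 0.1, 0.01, 0, 0, 0.1, 0.02, 0.16, 0.012, 0, -0.005, 0.16, 0.02, 0.22, 0.012, 0, -0.005, 0.22, 0.02, 0.28, 0.02, 0, -0.005, 0.28],
)

```text
time: 16.08
eef_pos: [0.4864, -0.1411, 0.241]
tcp_rot: [0.979, -0.202, 0.001, -0.001]
contact_force: [1.4, -0.4, -8.3]
opening: 0.687
finger_force: 89.3
```

Run:
```python
from h import *
print(T()[:3,3]); rows(pose([.458,-.302,.15],-36,0))
```

```text
[ 0.4864 -0.1411  0.241 ]
[0.0374, 0.1592, 0.0908, -0.002, -0.002, 0.221]
```

Call:
carry_out(
  deltas=[0.015, 0.06, 0.02, 0, 0, 0.1, 0.03, 0.12, 0.05, 0, 0, 0.18, 0.0375, 0.159, 0.08, 0, 0, 0.22, 0.0375, 0.159, 0.09, 0, 0, 0.22, 0.0375, 0.159, 0.09, 0, 0, 0.22],
)

```text
time: 16.7
eef_pos: [0.4581, -0.2993, 0.1495]
tcp_rot: [0.951, -0.308, -0.001, -0.002]
contact_force: [0.5, 1.1, -7.9]
opening: 0.685
finger_force: 90.2
```

Run:
```python
from h import *
s=ctrl.get_state();print(T(),s["contact_force"],s["opening"])
p,d,P=look("wrist"); save(p,"w8.png")
t=T()
m=np.isfinite(P[...,0]); Q=(P-t[:3,3])@t[:3,:3]
C=p.astype(int)
k=(abs(Q[...,1])<.03)&(C.min(-1)>90)&(C.max(-1)-C.min(-1)<30)&(Q[...,0]>-.06)&(Q[...,0]<.075)&(abs(Q[...,2])<.08)
Y=Q[k]; c=Y.mean(0); n=np.linalg.svd(Y-c,full_matrices=False)[2][2]; print(k.sum(),"lid in tool",Y.min(0),Y.max(0),np.median(Y,0),n)
b=(abs(P[...,2]-.022)<.006)&(C[...,0]>150)&(C[...,2]<150); print("board z",np.median(P[b],0))
save((p*(~k[...,None])),"dbg.png")
```

```text
[[ 0.8105 -0.5857 -0.0007  0.4581]
 [-0.5857 -0.8105  0.0044 -0.2993]
 [-0.0031 -0.0032 -1.      0.1495]
 [ 0.      0.      0.      1.    ]] [ 0.5139  1.1437 -7.9285] 0.6853086199922512
22558 lid in tool [-0.0278 -0.03   -0.0749] [0.0586 0.03   0.0041] [ 0.0256 -0.0007 -0.0315] [ 0.0243  0.0063 -0.9997]
board z [ 0.453  -0.3897  0.0202]
```

View pics/w8.png

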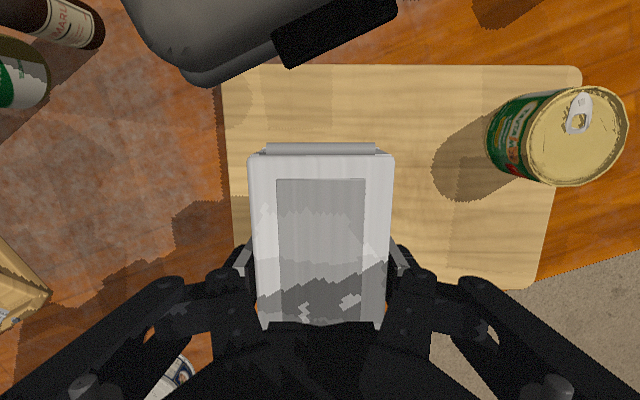

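The tin hangs level in the grip over the free half of the board. The tomato can is well clear at (560,135), but a grey appliance stands behind at the top, so I check clearance before going down.

Run:
```python
from h import *
p,d,P=look("wrist"); t=T(); Q=(P-t[:3,3])@t[:3,:3]
A=Q[:95,130:400].reshape(-1,3); W=P[:95,130:400].reshape(-1,3)
k=W[:,2]>.05; print(k.sum(),np.nanpercentile(A[k],[0,2,10,50,98],axis=0),W[k].max(0))
rows(pose([.457,-.302,.05],-36,0))
```

```text
14280 [[ 0.1027 -0.1297  0.0533]
 [ 0.1055 -0.1171  0.0557]
 [ 0.1119 -0.103   0.0575]
 [ 0.1281 -0.0491  0.0684]
 [ 0.1451  0.0431  0.0869]] [ 0.6461 -0.271   0.0996]
[-0.0014, 0.0036, 0.1023, -0.002, -0.003, 0.004]
```

Call:
carry_out(
  deltas=[0, 0.001, 0.03, 0, 0, 0, 0, 0.003, 0.06, 0, 0, 0, -0.001, 0.0035, 0.085, 0, 0, 0.004, -0.001, 0.0035, 0.105, 0, 0, 0.004, -0.001, 0.0035, 0.108, 0, 0, 0.004],
)

```text
time: 17.42
eef_pos: [0.4572, -0.3019, 0.044]
tcp_rot: [0.951, -0.309, 0.001, -0.001]
contact_force: [0.0, 0.1, -6.8]
opening: 0.688
finger_force: 90.2
```

Call:
carry_out(
  deltas=[0, 0, 0.002, 0, 0, 0, 0, 0, 0.004, 0, 0, 0, 0, 0, 0.006, 0, 0, 0, 0, 0, 0.007, 0, 0, 0],
)

```text
time: 17.92
eef_pos: [0.4571, -0.3035, 0.0375]
tcp_rot: [0.951, -0.31, 0.002, -0.0]
contact_force: [0.6, 0.3, -7.3]
opening: 0.688
finger_force: 90.2
```

Call:
carry_out(
  deltas=[0, 0, 0.001, 0, 0, 0, 0, 0, 0.002, 0, 0, 0, 0, 0, 0.003, 0, 0, 0],
)

```text
time: 18.3
eef_pos: [0.457, -0.3034, 0.0343]
tcp_rot: [0.951, -0.31, 0.002, -0.0]
contact_force: [-0.4, 0.6, -6.8]
opening: 0.687
finger_force: 90.2
```

Call:
carry_out(
  deltas=[0, 0, 0.001, 0, 0, 0, 0, 0, 0.002, 0, 0, 0],
)

```text
time: 18.55
eef_pos: [0.4571, -0.3034, 0.0322]
tcp_rot: [0.951, -0.309, 0.002, -0.0]
contact_force: [-0.0, -0.1, -7.0]
opening: 0.686
finger_force: 90.2
```

Call:
carry_out(
  deltas=[0, 0, 0.001, 0, 0, 0, 0, 0, 0.001, 0, 0, 0],
)

```text
time: 18.8
eef_pos: [0.457, -0.3033, 0.0312]
tcp_rot: [0.951, -0.309, 0.001, -0.0]
contact_force: [-0.2, 0.1, -6.0]
opening: 0.689
finger_force: 90.2
```

Call:
carry_out(
  deltas=[0, 0, 0.001, 0, 0, 0, 0, 0, 0.001, 0, 0, 0],
)

```text
time: 19.05
eef_pos: [0.4572, -0.3035, 0.0307]
tcp_rot: [0.951, -0.31, 0.002, -0.0]
contact_force: [0.1, 0.7, -5.8]
opening: 0.691
finger_force: 90.7
```

Call:
carry_out(
  deltas=[0, 0, 0.001, 0, 0, 0, 0, 0, 0.001, 0, 0, 0],
)

```text
time: 19.3
eef_pos: [0.4573, -0.3036, 0.0305]
tcp_rot: [0.951, -0.309, 0.001, -0.0]
contact_force: [-3.1, 4.0, 4.8]
opening: 0.687
finger_force: 91.8
```

On the board. I release slowly, back off upwards and check.

Call:
carry_out(
  deltas=[0, 0, 0, 0, 0, 0, 0, 0, 0, 0, 0, 0, 0, 0, 0, 0, 0, 0, 0, 0, 0, 0, 0, 0],
  grip=95,
)

```text
time: 19.8
eef_pos: [0.4572, -0.3036, 0.0294]
tcp_rot: [0.951, -0.31, 0.002, -0.0]
contact_force: [0.5, 0.2, 0.4]
opening: 0.948
finger_force: 0.0
```

Call:
carry_out(
  deltas=[0, 0, -0.02, 0, 0, 0, 0, 0, -0.05, 0, 0, 0, 0, 0, -0.09, 0, 0, 0, 0, 0, -0.14, 0, 0, 0, 0, 0, -0.18, 0, 0, 0],
)

```text
time: 20.42
eef_pos: [0.4568, -0.3036, 0.2115]
tcp_rot: [0.951, -0.309, 0.002, 0.0]
contact_force: [0.5, -0.4, -0.1]
opening: 0.951
finger_force: 0.0
```

Run:
```python
from h import *
print(ctrl.get_state()["time"])
p,d,P=look("wrist"); save(p,"w9.png")
C=p.astype(int); a=np.radians(-36.1); bx=np.array([np.cos(a),np.sin(a)]); by=np.array([-bx[1],bx[0]])
D=P[...,:2]-[.4165,-.359]; X=D@bx; Y=D@by
k=(C.min(-1)>90)&(C.max(-1)-C.min(-1)<30)&(abs(X)<.12)&(Y>-.02)&(Y<.165)&(P[...,2]>.045)&(P[...,2]<.09)
Q=P[k]; c=Q.mean(0); n=np.linalg.svd(Q-c,full_matrices=False)[2][2]
print("board xy",X[k].min(),X[k].max(),Y[k].min(),Y[k].max(),"z",np.median(Q[:,2]),"n",n)
p,d,P=look("top")
for (u,v) in ((429,253),(273,253),(258,178),(211,174)): print(P[v,u])
```

```text
20.425
board xy -0.0636934194031656 0.059692067969429836 0.04038904919288866 0.10014068684521667 z 0.0635054144857557 n [ 0.0048 -0.0043  1.    ]
[ 0.3901 -0.4742  0.0764]
[0.3739 0.0252 0.0368]
[0.6107 0.0739 0.0997]
[0.6263 0.2367 0.057 ]
```

View pics/w9.png

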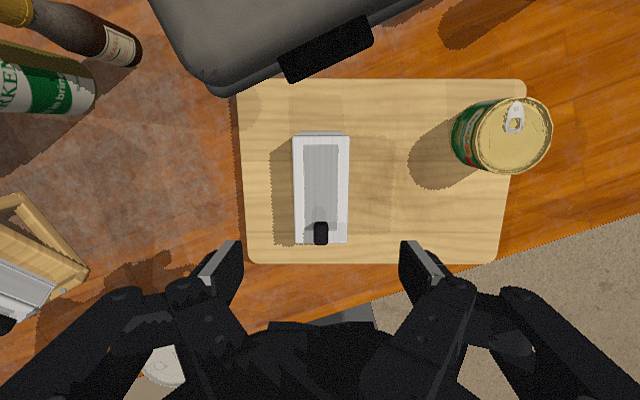

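The tin stands flat and shut on the board at (320,190), its top at 63.5 mm. The cans have not moved, the right tin is still on the stand, and the gripper is clear.

```bash
python3 -c "
from plant import ctrl
print(ctrl.sign_off())"
```

```text
the job is handed in; nothing more can be done
None
```

I checked both lids and handed the job in at about 20.5 s: the left tin's lid stayed up, so I shut it and set that tin upright on the chopping board; the right tin's lid dropped shut and it stays on the stand, and the cans have not moved.

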